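Close up the loaded sample cell

TASK

The sample cell on the tilted cream stand has been loaded; close it up. Put the white cap with the blue grip over the cell's steel neck until it sits fully home on the dark shoulder, then swing the red clamp bar over and all the way down onto the cap, and let go. Leave everything else on the bench where it stands.

Things in the scene. Friction and masses are not known exactly. Their poses are not given: they have to be found in the camera images.
- cell: Fixed cell on the sloping plate (150 up-slope x 110 mm). Origin: centre of the top of the dark round shoulder (62 mm diameter, 14 mm proud of the plate), the seat for the cap's lower edge. z: along the neck, out of the plate, leaning 30 degrees from vertical towards the robot; x: up-slope, away from the robot; y: level. Steel neck 38 mm diameter, 24 mm tall, its last 10 mm taper to 28 mm.
- neck_top (a point): Centre of the neck's end face, 24 mm above the shoulder; axes as the cell's.
- stand: Fixed cream stand, base 170 x 120 mm, that carries the cell and the clamp; origin on the bench under its centre; z up, x away from the robot.
- cap: Loose cap, 80 g: white sleeve closed on top, mouth down, 53 mm outside diameter, 31 mm high, bore 43 mm diameter and 26 mm deep (2.5 mm clearance round the neck; its lower edge lands on the shoulder). On top a blue block grip 40 (cap x) x 22 (cap y) x 26 mm high; 57 mm overall. Origin: centre of the lower edge; z up through the grip. Any turn about z fits.
- clamp (a joint): Hinge of the red clamp bar, rad: 0 = fully down, bar parallel to the sloping plate; grows as it opens; 2.1 = upright. Starts at 1.8 to 2.25 and stays where it is left (stiff hinge, about 0.2 N m).
- clamp_hinge (a point): On the clamp's hinge axis, at (65, 0, 70) mm in the cell's frame, axes as the cell's. At joint angle a the bar points along (-cos a, 0, sin a). Bar 115 x 18 wide x 12 mm thick; a black pad 65 mm from the hinge, reaching 12 mm below the bar's centre line, meets the cap's grip. Two fixed hinge posts at y = +-30 mm, 16 x 12 mm, rise 8 mm above the axis.
- clamp_tip (a point): Centre of the round red cross handle at the free end of the clamp bar, 115 mm from the hinge; the handle is 14 mm in diameter and 64 mm long along the hinge axis.
- beaker: Bystander: clear glass beaker, 66 mm diameter, 75 mm high; origin under its centre. It and the cap stand one to the left and one to the right of the stand, either way round.
- rack: Bystander: blue tube rack with blue-capped tubes, 100 x 160 mm, 101 mm high; origin under its centre.
- bottle: Bystander: amber bottle, 66 mm diameter, 140 mm high; origin under its centre.
- jar: Bystander: small white jar with a green cap, 40 mm diameter, 45 mm high; origin under its centre.
- dish: Bystander: shallow white dish, 70 mm diameter, 16 mm high; origin under its centre.
- screwdriver: Bystander: yellow-handled screwdriver lying flat, 170 mm long; origin at its underside.
- mouse: Bystander: grey round computer mouse, 60 mm diameter, 34 mm high; origin under its centre.
Not all that is in view belongs to the job. Leave any purple look-alike of the cap alone.

How it is judged:
By the outcome, as a careful person would: the job done as asked, in the order asked, and still so for the second after the job is handed in, with the robot touching nothing.
It also fails if it takes over 58 s, if anything falls off the work surface, if the arm or the gripper's body presses on something with over 40 N, if the wrist force passes 120 N, or if a joint passes its speed limit or range.

ROBOT

A 6-joint arm with a two-finger parallel gripper is mounted at the origin on the work surface. World frame = base frame: x ahead of the robot, y to its left, z up, the work surface at z = 0. Lengths are in mm, angles in rad, forces in N, time in s.
With the tool pointing down it reaches from about 275 to 750 mm from the base axis. Payload 10.2 kg.
Tool frame: the origin (TCP) lies midway between the tips of the shut fingers; the grasp point (between the pads) lies 19 mm behind it; z points along the fingers, y is the line along which they close (so a half turn about z gives the same grasp; the last joint's range is limited). The gripper opens to 85 mm and grips with 20 to 120 N. Pads are 22 mm wide; open, the fingers measure 114 mm over their backs; the gripper's body (76 mm by 85 mm) begins 54 mm behind the grasp point. The pads swing forward as they close: fully open they stand 13 mm farther back than shut.
Start: joints at [-0.223, 0.313, 1.498, -0, 1.331, -0.223], TCP at [525.006, -0.013, 231.294] pointing down, gripper open.
Joint ranges: [-2.94, 2.94], [-0.97, 2.17], [0.19, 2.56], [-1.23, 4.37], [0.02, 3.11], [-2.88, 2.88]. Speed limits (rad/s): [2.39, 2.39, 3.01, 3.14, 3.14, 3.14].

INTERFACE

Orientations are given as a unit quaternion [w, x, y, z].
In Python, from rig import ctrl gives the robot as it stands.
- The arm moves only by the tool send_rows, never from a script. Its argument "targets" is a list of rows, each a list of 7 numbers: the closure, from -1 (fully open) to 1 (shut), so that 0 is half open, then the shift along the tool's x, y, z in m, then the turn, a rotation vector about the tool's x, y, z in rad. In form: [[claw, dx, dy, dz, ax, ay, az], ...]. A call has exactly 10 rows; each row shifts and turns the commanded pose from where the row before left it, along the tool's axes as they then stand; what a row does not reach is not made up. A row lasts 1/8 s, in which the tool goes at most 62.5 mm and 10.7 degrees, less where a joint would pass 70% of its speed; a pose out of reach is approached as far as the arm can. A call with a gripper value outside its range is refused whole. The fingers move at their own pace and stop on an object; "squeeze" is the grip in N (left out, the last holds). Time passes only in rows, so rows that do not move let the fingers close, or fill a call up. It gives the time, the measured TCP pose, the force, the opening and the grip force at its end, in the units of the state.
- ctrl.sense(): the state, without advancing time (a new reading comes with each control period).
- ctrl.capture(name): name is "scene" or "side" or "wrist"; returns a dict with "img" (420x560x3 uint8, red, green, blue), "camera_matrix" (3x3 intrinsics, pixels), "k1" (the pictures are not rectified: a ray, as slopes to the right and down, at radius r is drawn at 1 + k1 r^2 times it, then the intrinsics apply), "R" (3x3) and "t" (3): a world point X has camera coordinates R X + t. Camera axes: x right, y down, z forward; pixel columns grow to the right and rows downward; lengths in mm; the calibration is good to about 2 mm. A picture is of the moment at which its call begins. There is no depth.
- ctrl.finish_job(): hands the job in; it is judged then, once.
Trained networks look in a picture, given as the dict that the camera call returned (one of the last four; its "shot" number tells which), for a name from the list of things; names that differ only in an ending like _2 or _b are one class to them, and where a whole thing is asked for, a point or a joint stands for the part that bears it (a point fixed in the world has none). Each returns a list of dicts, best first, with "score" (0 to 1); they miss things now and then, are a little off and sometimes report something else, mostly with a low value. They report only what shows in the picture. A call takes as long as a camera call. They do not tell look-alikes from the thing itself.
- ctrl.boxes_of(query, picture): "extent" ([left, top, width, height] in pixels, round what is visible of it).
- ctrl.landmark_of(query, picture): "point" ([column, row] in pixels: a listed point, or the origin of a listed thing).
The state is a dict: "time_s": time; "joints": joint angles; "dq": joint speeds; "tau": joint torques, N m; "eef_pos": TCP position; "ee_rot": TCP orientation; "force": force on the tool from outside, world axes, zero at the start; "wrist_torque": the same for the moment, N m; "grip_width": opening from 0.0 (shut) to 1.0 (fully open); "grip_force": force on a finger pad.
Only numpy, scipy, OpenCV 4.12 (cv2) and the standard library are available. Lean on these libraries where they do the work, as an engineer would, in place of code of your own. Each camera call takes 0.05 s, during which the arm holds its last target. There are 200 camera calls.

## Working session

There is one attempt and no reset: what is moved stays moved. The work goes in short steps, Python scripts to look and compute and a tool call to move; the robot and the scene stay as the last step left them, time stands still between calls to the robot, and variables do not carry over. Pictures are saved under pics/ and viewed, at most 10 in all, crops included, and the job is handed in when it is done.

Besides the shell and the picture viewer there is one more tool, called after "Request:" as name(argument=value, ...) on one line, values as JSON. send_rows: Moves the arm, as the interface text tells. Its arguments: {"type":"object","properties":{"targets":{"type":"array"},"squeeze":{"type":"number"}},"required":["targets"]}

```bash
mkdir -p pics
cat > h.py <<'E'
import numpy as np, cv2, sys
from rig import ctrl
from scipy.spatial.transform import Rotation as Rn
def ray(c,p):
    K=np.array(c["camera_matrix"]);k=c["k1"]
    d=np.array([(p[0]-K[0,2])/K[0,0],(p[1]-K[1,2])/K[1,1]]);u=d.copy()
    for _ in range(30): u=d/(1+k*(u@u))
    R=np.array(c["R"]);t=np.array(c["t"]).ravel()
    v=R.T@np.array([u[0],u[1],1]);return -R.T@t,v/np.linalg.norm(v)
def proj(c,X):
    K=np.array(c["camera_matrix"]);q=np.array(c["R"])@np.array(X)+np.array(c["t"]).ravel()
    u=q[:2]/q[2];u=u*(1+c["k1"]*(u@u));return K[:2,:2]@u+K[:2,2]
def tri(obs):
    A=np.zeros((3,3));b=np.zeros(3);L=[]
    for c,p in obs:
        o,d=ray(c,p);P=np.eye(3)-np.outer(d,d);A+=P;b+=P@o;L.append((o,P))
    X=np.linalg.solve(A,b);return X,[round(float(np.linalg.norm(P@(X-o))),1) for o,P in L]
def onz(c,p,z):
    o,d=ray(c,p);return o+d*(z-o[2])/d[2]
def save(c,n): cv2.imwrite("pics/"+n+".png",cv2.cvtColor(np.array(c["img"]),cv2.COLOR_RGB2BGR))
E
cat > a.py <<'E'
from h import *
C={n:ctrl.capture(n) for n in("scene","side","wrist")}
for n,c in C.items():
    save(c,n+"0"); print(n,"cam at",(-np.array(c["R"]).T@np.array(c["t"]).ravel()).round())
for q in("cell","neck_top","stand","cap","clamp_hinge","clamp_tip","beaker","rack","bottle","jar"):
    for n,c in C.items():
        print(q,n,[(np.round(r["point"]).tolist(),round(r["score"],2)) for r in ctrl.landmark_of(q,c)][:4])
s=ctrl.sense();print(s["time_s"],s["ee_rot"],s["force"])
b=np.hstack([np.array(C[n]["img"]) for n in("scene","side")])
E
python3 a.py
```

```text
scene cam at [1184.  501.  929.]
side cam at [   70. -1061.   852.]
wrist cam at [525.  77. 371.]
cell scene [([308.0, 253.0], 0.65)]
cell side [([278.0, 191.0], 0.84)]
cell wrist [([327.0, 137.0], 0.75)]
neck_top scene [([312.0, 240.0], 0.86)]
neck_top side [([277.0, 188.0], 0.78)]
neck_top wrist [([318.0, 139.0], 0.84), ([165.0, 248.0], 0.53), ([536.0, 189.0], 0.37)]
stand scene []
stand side [([285.0, 217.0], 0.93)]
stand wrist [([328.0, 132.0], 0.62)]
cap scene [([379.0, 289.0], 0.94), ([412.0, 319.0], 0.67), ([400.0, 257.0], 0.64)]
cap side [([203.0, 205.0], 0.8), ([236.0, 193.0], 0.79), ([235.0, 177.0], 0.53)]
cap wrist [([539.0, 191.0], 0.58)]
clamp_hinge scene [([306.0, 229.0], 0.74)]
clamp_hinge side [([283.0, 161.0], 0.97)]
clamp_hinge wrist [([383.0, 141.0], 0.8), ([214.0, 363.0], 0.57)]
clamp_tip scene [([303.0, 192.0], 0.74), ([254.0, 190.0], 0.38)]
clamp_tip side [([286.0, 119.0], 0.79)]
clamp_tip wrist [([535.0, 187.0], 0.7)]
beaker scene [([255.0, 190.0], 0.92)]
beaker side []
beaker wrist [([213.0, 363.0], 0.93)]
rack scene [([371.0, 365.0], 0.96), ([309.0, 208.0], 0.7)]
rack side [([279.0, 168.0], 0.67)]
rack wrist [([160.0, 93.0], 0.5)]
bottle scene [([182.0, 214.0], 0.58)]
bottle side [([380.0, 301.0], 0.61), ([286.0, 159.0], 0.19)]
bottle wrist []
jar scene [([362.0, 236.0], 0.53)]
jar side [([217.0, 227.0], 0.84), ([284.0, 305.0], 0.33)]
jar wrist [([160.0, 94.0], 0.65), ([209.0, 363.0], 0.61)]
1.65 [-6.00437690e-06  7.07125131e-01  7.07088431e-01 -1.98150623e-05] [-0.50459441 -0.84641444 -0.4103841 ]
```

View pics/scene0.png

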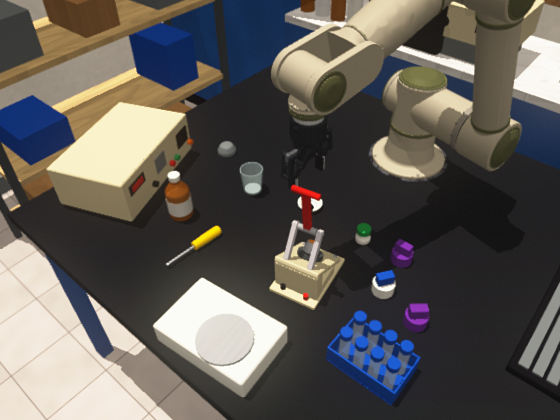

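View pics/side0.png

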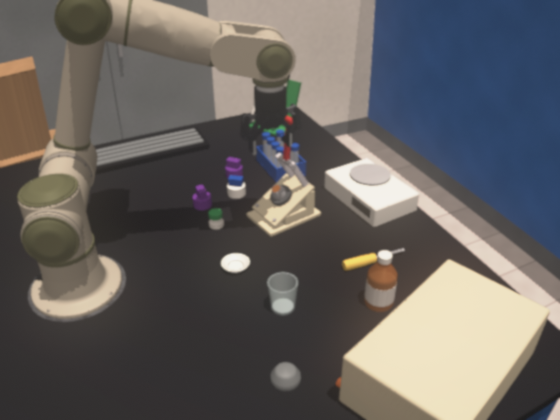

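View pics/wrist0.png

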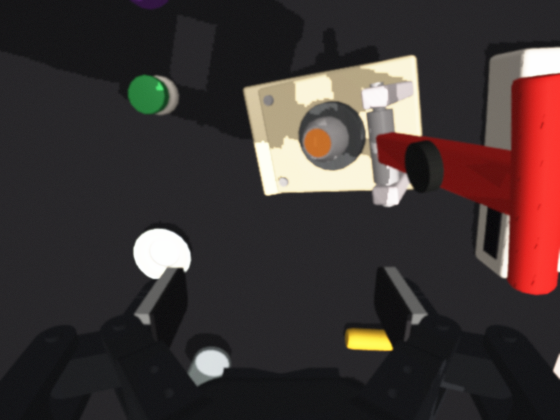

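The white cap with the blue grip is at scene (383,285) and side (236,188). The purple look-alikes are at scene (402,254) and (417,317). Only the white one fits the description. The wrist view shows the neck at (318,139), the hinge at (383,141) and the upright bar.

```bash
cat > b.py <<'E'
from h import *
C={n:ctrl.capture(n) for n in("scene","side","wrist")}
def lm(q,n):
    r=ctrl.landmark_of(q,C[n]);return r[0]["point"] if r else None
for q in("cell","neck_top","clamp_hinge"):
    o=[(C[n],lm(q,n)) for n in C]; o=[x for x in o if x[1] is not None]
    X,e=tri(o);print(q,X.round(1),e)
X,e=tri([(C["scene"],lm("clamp_tip","scene")),(C["side"],[288,120])]);print("tip",X.round(1),e)
def blob(c,roi,f):
    im=np.array(c["img"]).astype(int);x,y,w,h=roi;s=im[y:y+h,x:x+w];m=f(s[...,0],s[...,1],s[...,2])
    yy,xx=np.nonzero(m);return [xx.mean()+x,yy.mean()+y],len(xx)
blue=lambda r,g,b:(b>90)&(b>r*2)&(b>g*1.5)
ps=blob(C["scene"],(365,262,35,40),blue);pd=blob(C["side"],(222,174,28,26),blue);print(ps,pd)
X,e=tri([(C["scene"],ps[0]),(C["side"],pd[0])]);print("grip",X.round(1),e)
for n in("scene","side"): print([ (np.round(r["point"],1),onz(C[n],r["point"],0).round(),round(r["score"],2)) for r in ctrl.landmark_of("cap",C[n])],)
# red handle wrist
c=C["wrist"]
for p in [(245,87),(415,57),(424,187),(265,194)]: print("base corner",p,onz(c,p,0).round(1))
for q in("rack","jar","beaker"):
    for n in("scene","side"): 
        p=lm(q,n)
        if p: print(q,n,onz(C[n],p,0).round())
im=np.array(C["scene"]["img"])[225:345,340:440]; im2=np.array(C["side"]["img"])[140:240,180:300]
cv2.imwrite("pics/crop1.png",cv2.cvtColor(np.hstack([cv2.resize(im,(400,480)),cv2.resize(im2,(400,480))]),cv2.COLOR_RGB2BGR))
E
python3 b.py
```

```text
cell [565.9  49.   76.1] [3.4, 2.3, 1.7]
neck_top [555.9  43.1  87.4] [1.8, 2.7, 2.6]
clamp_hinge [587.6  52.7 167.2] [0.7, 3.2, 2.8]
tip [598.7  52.1 282.1] [4.1, 4.1]
([np.float64(385.2307692307692), np.float64(277.1764705882353)], 221) ([np.float64(235.23232323232324), np.float64(179.22222222222223)], 99)
grip [500.7 217.4  46.8] [0.7, 0.7]
[(array([401. , 258.6]), array([387., 202.,   0.]), 0.77), (array([415.1, 319.8]), array([526., 320.,   0.]), 0.73), (array([381.3, 291.1]), array([506., 217.,   0.]), 0.63)]
[(array([202.8, 206.6]), array([388., 189.,   0.]), 0.91), (array([234.6, 176. ]), array([531., 310.,   0.]), 0.71), (array([235.5, 191.7]), array([501., 223.,   0.]), 0.7)]
base corner (245, 87) [487.  95.   0.]
base corner (415, 57) [668.2 127.    0. ]
base corner (424, 187) [694.9 -15.4   0. ]
base corner (265, 194) [507.  -24.2   0. ]
rack scene [682. 307.   0.]
rack side [673. 293.   0.]
jar scene [388.  92.   0.]
jar side [393.  87.   0.]
beaker scene [ 427. -267.    0.]
beaker side [ 428. -272.    0.]
```

View pics/crop1.png

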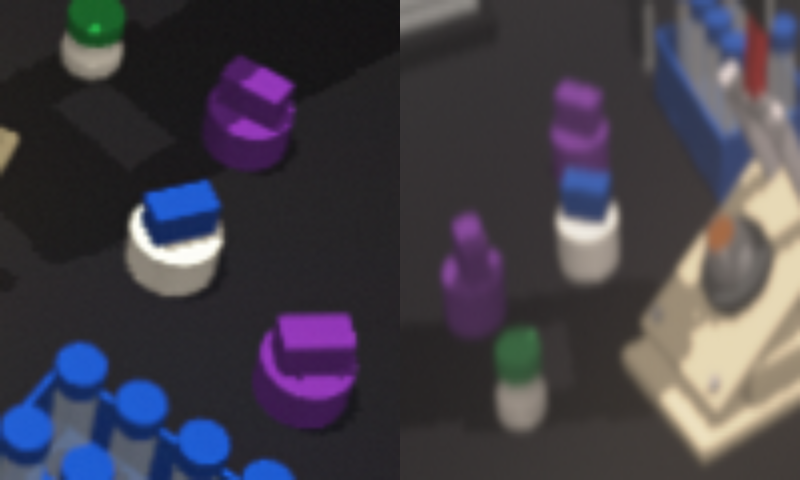

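The crop confirms it: the white and blue cap is at world (501,217). Its grip centre measures about z 47 against a nominal 44. The measured stand yaw is about +10°. I'll move to view the cap with the wrist camera, which also gives a second view of the stand.

Request:
send_rows(targets=[[-1,0,-0.025,0,0,0,0],[-1,0.04,-0.01,0,0,0,0],[-1,0.05,0,0,0,0,0],[-1,0.04,0,0,0,0,0],[-1,0,0,0,0,0,0],[-1,0,0,0,0,0,0],[-1,0,0,0,0,0,0],[-1,0,0,0,0,0,0],[-1,0,0,0,0,0,0],[-1,0,0,0,0,0,0]])

```text
time_s: 3.95
eef_pos: [490.0, 129.8, 231.3]
ee_rot: [0.0, 0.707, 0.707, 0.0]
force: [-0.2, -0.4, -0.3]
grip_width: 1.0
grip_force: 0.0
```

```bash
cat > c.py <<'E'
from h import *
c=ctrl.capture("wrist");save(c,"wrist1")
s=ctrl.sense();print(s["time_s"],s["eef_pos"].round(1) if hasattr(s["eef_pos"],"round") else s["eef_pos"],(-np.array(c["R"]).T@np.array(c["t"]).ravel()).round())
for q in("cap","cell","neck_top","clamp_hinge","clamp_tip"):
    print(q,[(np.round(r["point"]).tolist(),round(r["score"],2)) for r in ctrl.landmark_of(q,c)][:3])
print("proj grip",proj(c,[500.7,217.4,57]).round())
im=np.array(c["img"]).astype(int);r,g,b=im[...,0],im[...,1],im[...,2]
m=((b>90)&(b>r*2)&(b>g*1.5)).astype(np.uint8)
n,l,st,ce=cv2.connectedComponentsWithStats(m)
for i in range(1,n):
    if st[i,4]>300:
        k,_=cv2.findContours((l==i).astype(np.uint8),0,2);print(st[i],ce[i].round(1));bx=cv2.boxPoints(cv2.minAreaRect(k[0]));print(np.array([onz(c,p,57)[:2] for p in bx]).round(1))
E
python3 c.py
```

```text
4.0 [490.  129.9 231.3] [490. 207. 372.]
cap [([292.0, 96.0], 0.94), ([190.0, 112.0], 0.69), ([199.0, 206.0], 0.35)]
cell [([357.0, 268.0], 0.6)]
neck_top [([350.0, 280.0], 0.79)]
clamp_hinge []
clamp_tip []
proj grip [292.  92.]
[ 430    0  102   96 3800] [470.5  59.3]
[[628.4 218.1]
 [622.7 297.9]
 [717.2 300.8]
 [728.7 218.2]]
[483   0  33  30 789] [498.3  12.1]
[[668.7 299. ]
 [699.  300.9]
 [702.6 276.6]
 [671.8 275. ]]
[538   0  22  32 582] [550.   14.4]
[[721.5 302.6]
 [742.6 304.3]
 [747.1 277.8]
 [725.6 276.4]]
[532  43  28  35 792] [546.5  60.5]
[[726.8 235.8]
 [721.4 265.7]
 [749.  267.4]
 [755.  237.2]]
[271  75  44  41 915] [292.3  95.2]
[[479.7 217.8]
 [491.8 233.4]
 [522.4 212.1]
 [510.5 195.9]]
```

View pics/wrist1.png

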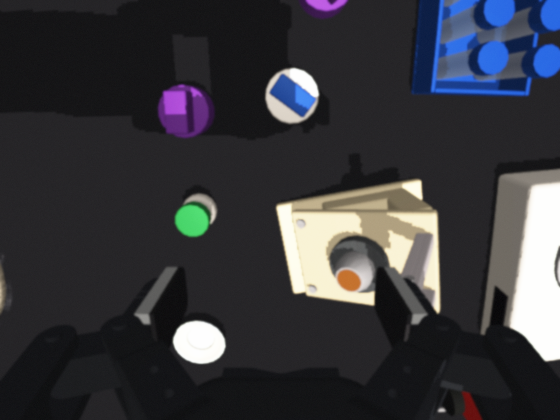

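The white cap with the blue grip is at (292,96), grip long axis at about -35° world. The purple one is at (185,110), the neck end (orange) at (348,279), and the base's front edge runs (279,206)–(297,293). Next I'll refine the stand from the two wrist views.

```bash
cat > d.py <<'E'
from h import *
c1=ctrl.capture("wrist");c0=dict(c1);c0["t"]=-np.array(c1["R"])@(-np.array(c1["R"]).T@np.array(c1["t"]).ravel()+[35,-129.8,0])
I=[cv2.cvtColor(cv2.imread(f"pics/wrist{i}.png"),cv2.COLOR_BGR2RGB).astype(int) for i in(0,1)]
def org(im,x,y):
    s=im[y-30:y+30,x-30:x+30];m=((s[...,0]>130)&(s[...,0]>1.5*s[...,1])&(s[...,0]>2*s[...,2])&(s[...,1]>50)).astype(np.uint8)
    k,_=cv2.findContours(m,0,2);k=max(k,key=cv2.contourArea);e=cv2.fitEllipse(k);print(e);return np.array(e[0])+[x-30,y-30]
X,e=tri([(c0,org(I[0],318,139)),(c1,org(I[1],348,280))]);print("neck_top",X.round(1),e)
P=[]
for a,b in [((245,87),(279,206)),((265,194),(297,293)),((415,57),(437,211))]:
    X,e=tri([(c0,a),(c1,b)]);print("corner",X.round(1),e);P.append(X)
d=P[0]-P[1];print("yaw",np.degrees(np.arctan2(-d[0],d[1])))
c=ctrl.capture("scene");s=ctrl.capture("side")
for q in("neck_top","cell","clamp_hinge","clamp_tip"):
    a=ctrl.landmark_of(q,c);b=ctrl.landmark_of(q,s)
    print(q,a[:1],b[:1]);
    if a and b: X,e=tri([(c,a[0]["point"]),(s,b[0]["point"])]);print(X.round(1),e)
im=np.hstack([cv2.resize(np.array(c["img"])[170:310,240:375],(405,420)),cv2.resize(np.array(s["img"])[100:240,230:365],(405,420))][:2])[:, :800]
cv2.imwrite("pics/crop2.png",cv2.cvtColor(im,cv2.COLOR_RGB2BGR))
E
python3 d.py
```

```text
((29.18512535095215, 33.45024108886719), (24.753610610961914, 27.340364456176758), 161.0896453857422)
((30.54596519470215, 29.990436553955078), (17.096284866333008, 22.627105712890625), 125.99053192138672)
neck_top [555.6  46.6  95.3] [0.2, 0.2]
corner [488.4  94.7  12. ] [0.1, 0.1]
corner [509.4 -19.7  14. ] [1.7, 1.7]
corner [632.9 115.   91.8] [0.2, 0.2]
yaw 10.397095619335708
neck_top [{'point': [314.4, 242.3], 'score': 0.76}] []
cell [{'point': [310.5, 252.9], 'score': 0.72}] [{'point': [278.7, 191.0], 'score': 0.8}]
[569.9  55.7  77.8] [2.3, 2.3]
clamp_hinge [{'point': [308.5, 229.2], 'score': 0.63}] []
clamp_tip [{'point': [303.7, 193.1], 'score': 0.63}] [{'point': [286.2, 119.6], 'score': 0.8}]
[595.9  54.9 282.2] [4.9, 4.9]
```

View pics/crop2.png

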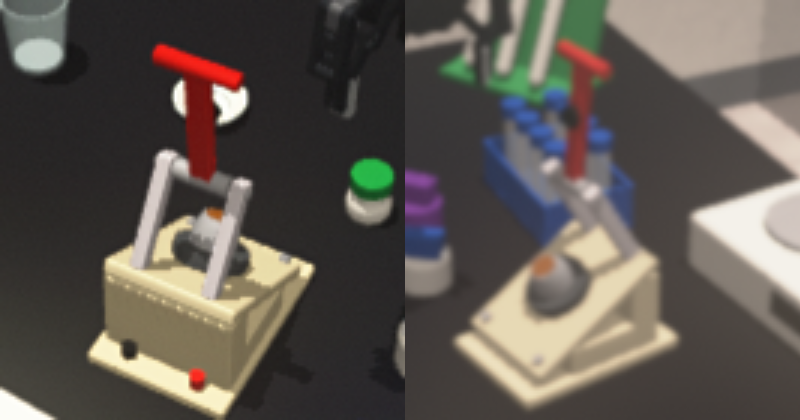

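The neck top is at (555.6, 46.6, 95.3) with yaw 10.4°. The hinge predicted from it, (588,53,168), agrees with the measured (588,53,167). Now I'll go above the cap and align.

Request:
send_rows(targets=[[-1,0.0425,0.0055,0,0,0,0],[-1,0.0425,0.0055,0,0,0,0],[-1,0,0,0.02,0,0,-0.159],[-1,0,0,0.02,0,0,-0.159],[-1,0,0,0.02,0,0,-0.159],[-1,0,0,0.02,0,0,-0.159],[-1,0,0,0.02,0,0,-0.159],[-1,0,0,0.02,0,0,-0.158],[-1,0,0,0,0,0,0],[-1,0,0,0,0,0,0]])

```text
time_s: 6.05
eef_pos: [501.4, 215.1, 112.1]
ee_rot: [0.001, 0.305, 0.952, 0.0]
force: [0.4, 0.3, 0.1]
grip_width: 1.004
grip_force: 0.0
```

```bash
cat > e.py <<'E'
from h import *
c=ctrl.capture("wrist");save(c,"wrist2");s=ctrl.sense()
T=Rn.from_quat(np.array(s["ee_rot"])[[1,2,3,0]]).as_matrix();print(s["eef_pos"],T.round(3).tolist(),np.round(s["joints"],2))
X=np.array([501,215,57.]);print("tool offset to grip top",(T.T@(X-np.array(s["eef_pos"]))).round(1))
for a,b in[(20,11),(20,-11),(-20,-11),(-20,11)]:
    t=np.radians(-35.4);print(proj(c,X+[a*np.cos(t)-b*np.sin(t),a*np.sin(t)+b*np.cos(t),0]).round())
E
python3 e.py
```

```text
[501.4922444  215.09132628 112.26184112] [[-0.814, 0.581, 0.002], [0.581, 0.814, 0.0], [-0.001, 0.001, -1.0]] [ 0.19  0.48  1.59 -0.    1.07 -0.76]
tool offset to grip top [ 0.4 -0.4 55.3]
[297. 258.]
[264. 258.]
[262. 200.]
[298. 200.]
```

View pics/wrist2.png

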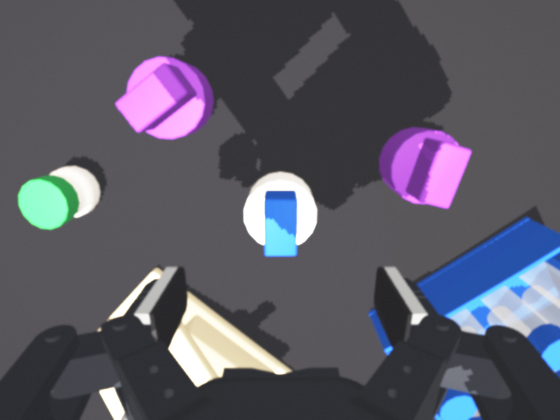

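The grip at (281,224) is aligned with the closing line, centred and within 1–2 px of the prediction. I'll descend and grip.

Request:
send_rows(targets=[[-1,0,0,0.03,0,0,0],[-1,0,0,0.03,0,0,0],[-1,0,0,0.019,0,0,0],[-1,0,0,0,0,0,0],[1,0,0,0,0,0,0],[1,0,0,0,0,0,0],[1,0,0,0,0,0,0],[1,0,0,0,0,0,0],[1,0,0,0,0,0,0],[1,0,0,0,0,0,0]], squeeze=50)

```text
time_s: 7.35
eef_pos: [501.4, 215.1, 32.8]
ee_rot: [0.0, 0.304, 0.953, 0.0]
force: [-0.6, -0.2, 5.8]
grip_width: 0.248
grip_force: 50.0
```

```bash
cat > f.py <<'E'
from h import *
ya=np.radians(10.4);ex=np.array([np.cos(ya),np.sin(ya),0]);ez=np.array([0,0,1.]);ey=np.cross(ez,ex)
zc=-.5*ex+np.sqrt(.75)*ez;xc=np.sqrt(.75)*ex+.5*ez;nt=np.array([555.6,46.6,95.3]);cell=nt-24*zc
def st():
    s=ctrl.sense();return np.array(s["eef_pos"]),Rn.from_quat(np.array(s["ee_rot"])[[1,2,3,0]])
def plan(p,R,p1,R1,n):
    rv=(R.inv()*R1).as_rotvec()/n
    for i in range(n):
        d=R.inv().apply((p1-p)/(n-i))/1000;print([float(v) for v in np.r_[d.round(4),rv.round(4)]]);p=p+R.apply(d*1000);R=R*Rn.from_rotvec(rv)
E
python3 - <<'E'
from f import *
p,R=st();Rt=Rn.from_matrix(np.column_stack([-xc,ey,-zc]))
print(cell.round(1),zc.round(3),(cell+110*zc).round(1),np.degrees((R.inv()*Rt).magnitude()))
plan(p+[0,0,141],R,cell+110*zc,Rt,6)
E
```

```text
[567.4  48.8  74.5] [-0.492 -0.09   0.866] [513.3  38.8 169.8] 54.270951790819794
[-0.0186, -0.0228, 0.0007, -0.0348, -0.0824, -0.1301]
[-0.0154, -0.025, 0.0012, -0.0348, -0.0824, -0.1301]
[-0.0119, -0.0269, 0.0015, -0.0348, -0.0824, -0.1301]
[-0.0082, -0.0282, 0.0013, -0.0348, -0.0824, -0.1301]
[-0.0044, -0.0291, 0.0009, -0.0348, -0.0824, -0.1301]
[-0.0005, -0.0294, 0.0, -0.0348, -0.0824, -0.1301]
```

Request:
send_rows(targets=[[1,0,0,-0.047,0,0,0],[1,0,0,-0.047,0,0,0],[1,0,0,-0.047,0,0,0],[1,-0.0186,-0.0228,0.0007,-0.0348,-0.0824,-0.1301],[1,-0.0154,-0.025,0.0012,-0.0348,-0.0824,-0.1301],[1,-0.0119,-0.0269,0.0015,-0.0348,-0.0824,-0.1301],[1,-0.0082,-0.0282,0.0013,-0.0348,-0.0824,-0.1301],[1,-0.0044,-0.0291,0.0009,-0.0348,-0.0824,-0.1301],[1,-0.0005,-0.0294,0,-0.0348,-0.0824,-0.1301],[1,0,0,0,0,0,0]])

```text
time_s: 8.6
eef_pos: [510.9, 53.6, 168.4]
ee_rot: [0.235, -0.055, 0.97, 0.026]
force: [0.1, 0.9, -0.8]
grip_width: 0.252
grip_force: 49.3
```

```bash
cat > g.py <<'E'
from f import *
s=ctrl.sense();print(s["time_s"],np.round(s["joints"],2),s["grip_width"],np.round(s["force"],1))
p,R=st();Rt=Rn.from_matrix(np.column_stack([-xc,ey,-zc]))
M=np.column_stack([xc,ey,zc]);print("TCP in cell",(M.T@(p-cell)).round(1),"to target tool frame",R.inv().apply(cell+80*zc-p).round(1),(R.inv()*Rt).as_rotvec().round(4))
W=[ctrl.capture(n) for n in("wrist","scene","side")]
o=[np.array(W[0]["img"]),cv2.resize(np.array(W[1]["img"])[170:310,240:380],(400,400)),cv2.resize(np.array(W[2]["img"])[100:240,220:360],(400,400))]
top=cv2.resize(o[0],(533,400))[:,100:]
import sys
im=np.hstack([cv2.resize(np.array(W[0]["img"]),(400,300)),o[1][50:350]]);cv2.imwrite("pics/"+sys.argv[1]+".png",cv2.cvtColor(im,cv2.COLOR_RGB2BGR))
print("neck_top pred wrist (in 400x300)",(proj(W[0],nt)*400/560).round(),"scene crop",((proj(W[1],nt)-[240,170])*400/140-[0,50]).round())
E
python3 g.py m1
```

```text
8.6 [-0.21  0.14  1.98  0.31  0.6  -2.11] 0.2515394527439983 [ 0.1  0.9 -0.8]
TCP in cell [ -0.4  14.9 108.7] to target tool frame [ -2.8 -14.6  28.7] [-0.0079 -0.046  -0.0667]
neck_top pred wrist (in 400x300) [187. 160.] scene crop [207. 156.]
```

View pics/m1.png

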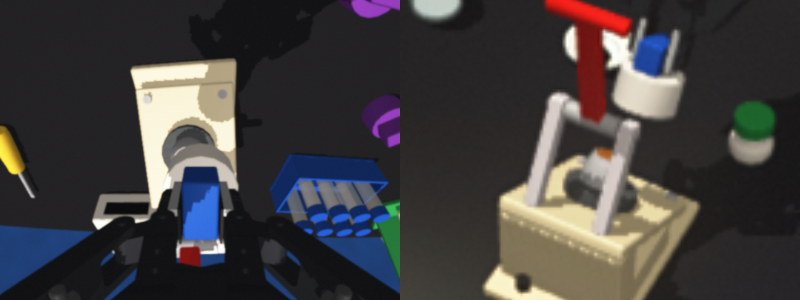

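The cap is held straight, and the neck shows where predicted (scene crop (207,156)). Next I'll re-plan the remaining offset.

Run:
```python
from f import *
p,R=st();Rt=Rn.from_matrix(np.column_stack([-xc,ey,-zc]))
M=np.column_stack([xc,ey,zc]);print((M.T@(p-cell)).round(1),ctrl.sense()["time_s"])
plan(p,R,cell+80*zc,Rt,2)
c=ctrl.capture("wrist")
```

```text
[  0.6  16.4 108.7] 8.75
[-0.0009, -0.0081, 0.0144, -0.0035, -0.0227, -0.0327]
[-0.0003, -0.0082, 0.0144, -0.0035, -0.0227, -0.0327]
```

Request:
send_rows(targets=[[1,-0.001,-0.008,0.0,-0.0035,-0.0227,-0.0327],[1,-0.0005,-0.008,0.0,-0.0035,-0.0227,-0.0327],[1,0,0,0,0,0,0],[1,0,0,0.014,0,0,0],[1,0,0,0.014,0,0,0],[1,0,0,0,0,0,0],[1,0,0,0,0,0,0],[1,0,0,0,0,0,0],[1,0,0,0,0,0,0],[1,0,0,0,0,0,0]])

```text
time_s: 10.05
eef_pos: [528.8, 41.5, 145.2]
ee_rot: [0.258, -0.088, 0.962, 0.023]
force: [-0.3, 0.4, -0.3]
grip_width: 0.248
grip_force: 49.3
```

```bash
python3 g.py m2
python3 - <<'E'
from f import *
# relative check of cap rim vs neck in the wide views
for n in("scene","side"):
    c=ctrl.capture(n);im=np.array(c["img"]);p,R=st()
    cap=p+R.apply([0,0,32.8])
    u=proj(c,cap);x,y=int(u[0]),int(u[1]);k=cv2.resize(im[y-40:y+40,x-40:x+40],(400,400),interpolation=2)
    for X,col in((nt,(0,255,0)),(cell,(255,255,0)),(cap,(255,0,255))):
        q=((proj(c,X)-[x-40,y-40])*5+2).astype(int);cv2.drawMarker(k,(int(q[0]),int(q[1])),col,0,12,1)
    if n=="scene":a=k
cv2.imwrite("pics/m2b.png",cv2.cvtColor(np.hstack([a,k]),cv2.COLOR_RGB2BGR))
E
```

```text
10.05 [-0.25  0.2   2.    0.45  0.5  -2.35] 0.24842423079527012 [-0.3  0.4 -0.3]
TCP in cell [ 1.3 -0.2 80.9] to target tool frame [1.3 0.2 0.9] [-0.0001  0.001   0.0017]
neck_top pred wrist (in 400x300) [201. 164.] scene crop [207. 156.]
```

View pics/m2b.png

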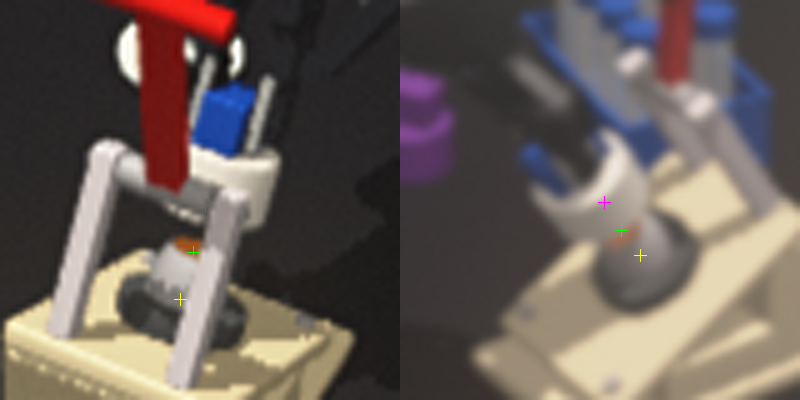

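The cap mouth (side crop (602,202)) is collinear with the neck end (623,233) and shoulder (642,258). I'll correct the 1.3 mm offset and start inserting.

Request:
send_rows(targets=[[1,0.0013,0,0,0,0,0],[1,0,0,0.008,0,0,0],[1,0,0,0.008,0,0,0],[1,0,0,0.006,0,0,0],[1,0,0,0.004,0,0,0],[1,0,0,0.004,0,0,0],[1,0,0,0.004,0,0,0],[1,0,0,0,0,0,0],[1,0,0,0,0,0,0],[1,0,0,0,0,0,0]])

```text
time_s: 11.55
eef_pos: [544.4, 44.4, 115.1]
ee_rot: [0.258, -0.088, 0.962, 0.023]
force: [0.7, -0.6, -0.7]
grip_width: 0.247
grip_force: 49.3
```

```bash
cat > k.py <<'E'
from f import *
s=ctrl.sense();p,R=st();M=np.column_stack([xc,ey,zc])
print(s["time_s"],"cell frame TCP",(M.T@(p-cell)).round(1),"force cell",(M.T@np.array(s["force"])).round(1),"torque tool",R.inv().apply(s["wrist_torque"]).round(2),s["grip_width"])
E
python3 k.py
```

```text
11.55 cell frame TCP [ 0.1 -0.1 46.9] force cell [ 0.2 -0.7 -0.9] torque tool [-0.03  0.35 -0.01] 0.24735458967996699
```

Request:
send_rows(targets=[[1,0,0,0.004,0,0,0],[1,0,0,0.004,0,0,0],[1,0,0,0.003,0,0,0],[1,0,0,0.002,0,0,0],[1,0,0,0.001,0,0,0],[1,0,0,0.001,0,0,0],[1,0,0,0,0,0,0],[1,0,0,0,0,0,0],[1,0,0,0,0,0,0],[1,0,0,0,0,0,0]])

```text
time_s: 12.8
eef_pos: [550.5, 45.6, 104.8]
ee_rot: [0.259, -0.089, 0.962, 0.023]
force: [-56.0, -12.1, 58.1]
grip_width: 0.249
grip_force: 60.6
```

```bash
python3 k.py
```

```text
12.8 cell frame TCP [ 0.2 -0.1 34.8] force cell [-20.5  -1.8  79. ] torque tool [0.41 3.73 0.17] 0.24860184454053794
```

It seated at TCP 34.8 (nominal 32.8) with a firm 79 N axial contact. I'll ease off, release, back off and look.

Request:
send_rows(targets=[[1,0,0,-0.0015,0,0,0],[1,0,0,-0.001,0,0,0],[-0.3,0,0,0,0,0,0],[-0.3,0,0,0,0,0,0],[-0.3,0,0,0,0,0,0],[-0.3,0,0,0,0,0,0],[-0.3,0,0,-0.02,0,0,0],[-0.3,0,0,-0.03,0,0,0],[-0.3,0,0,-0.03,0,0,0],[-0.3,0,0,0,0,0,0]])

```text
time_s: 14.05
eef_pos: [511.5, 38.1, 175.0]
ee_rot: [0.26, -0.088, 0.961, 0.023]
force: [-0.2, 0.8, 0.0]
grip_width: 0.649
grip_force: 0.0
```

```bash
cat > l.py <<'E'
from f import *
import sys
o=[]
for n,h in(("scene",50),("side",45)):
    c=ctrl.capture(n);im=np.array(c["img"]);u=proj(c,cell+30*zc);x,y=int(u[0]),int(u[1]);k=cv2.resize(im[y-h:y+h,x-h:x+h],(400,400),interpolation=2)
    for z,col in((0,(255,255,0)),(31,(255,0,255)),(57,(0,255,0))):
        f=26.5 if z<40 else 10
        pts=np.array([((proj(c,cell+z*zc+f*(np.cos(t)*xc+np.sin(t)*ey))-[x-h,y-h])*200/h+2) for t in np.linspace(0,6.28,40)]).astype(np.int32)
        cv2.polylines(k,[pts],True,col,1)
    o.append(k)
cv2.imwrite("pics/"+sys.argv[1]+".png",cv2.cvtColor(np.hstack(o),cv2.COLOR_RGB2BGR))
E
python3 k.py; python3 l.py m3
```

```text
14.05 cell frame TCP [  1.   -0.4 115.5] force cell [-0.   0.9  0. ] torque tool [ 0.    0.22 -0.07] 0.6489060145369364
```

View pics/m3.png

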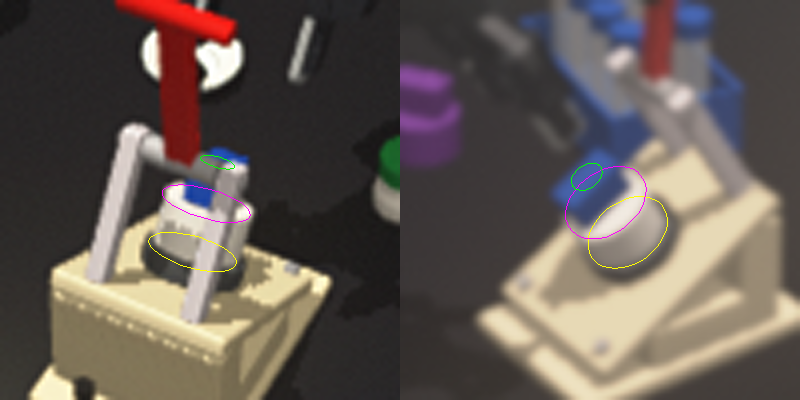

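The cap sits concentric on the shoulder in both views, with its yellow, magenta and green outlines close to the real edges. Next is the clamp. I'll estimate its angle and plan an off-centre grasp on the handle.

```bash
cat >> f.py <<'E'
H=cell+65*xc+70*zc
def tip(a): return H+115*(-np.cos(a)*xc+np.sin(a)*zc)
Rg=Rn.from_matrix(np.column_stack([ey,xc,-zc]))
def angle(names=("scene","side")):
    obs=[];
    for n in names:
        c=ctrl.capture(n);r=ctrl.landmark_of("clamp_tip",c)
        print(n,[(np.round(x["point"],1).tolist(),round(x["score"],2)) for x in r[:3]])
        if r: obs.append((n,c,np.array(r[0]["point"])))
    A=np.linspace(-.2,2.4,261)
    for n,c,p in obs:
        e=[np.linalg.norm(proj(c,tip(a))-p) for a in A];i=int(np.argmin(e));print(n,"a=%.2f err %.1fpx"%(A[i],e[i]))
    e=[sum(np.linalg.norm(proj(c,tip(a))-p)**2 for _,c,p in obs) for a in A];a=A[int(np.argmin(e))];print("a",round(a,3),tip(a).round(1));return a
E
python3 - <<'E'
from f import *
a=angle()
p,R=st();M=np.column_stack([xc,ey,zc]);print("H",H.round(1),"tip cell",(M.T@(tip(a)-cell)).round(1),"rot",(R.inv()*Rg).as_rotvec().round(3))
q=cell+1*xc-10*ey+225*zc
plan(p,R,q,Rg,9)
E
```

```text
scene [([303.8, 194.0], 0.6)]
side [([287.6, 118.0], 0.85)]
scene a=2.22 err 0.2px
side a=2.16 err 2.5px
a 2.2 [600.3  54.8 282. ]
H [588.3  52.6 167.6] tip cell [132.7   0.  163. ] rot [-0.000e+00 -1.000e-03  1.572e+00]
[-0.0002, -0.0011, -0.0124, -0.0, -0.0001, 0.1747]
[-0.0004, -0.0011, -0.0124, -0.0, -0.0001, 0.1747]
[-0.0005, -0.001, -0.0124, -0.0, -0.0001, 0.1747]
[-0.0007, -0.0009, -0.0124, -0.0, -0.0001, 0.1747]
[-0.0008, -0.0007, -0.0124, -0.0, -0.0001, 0.1747]
[-0.001, -0.0006, -0.0124, -0.0, -0.0001, 0.1747]
[-0.001, -0.0004, -0.0124, -0.0, -0.0001, 0.1747]
[-0.0011, -0.0002, -0.0124, -0.0, -0.0001, 0.1747]
[-0.0011, -0.0, -0.0124, -0.0, -0.0001, 0.1747]
```

Request:
send_rows(targets=[[-0.3,0,-0.001,-0.0125,0,0,0.1747],[-0.3,0,-0.001,-0.0125,0,0,0.1747],[-0.3,-0.0005,-0.001,-0.0125,0,0,0.1747],[-0.3,-0.0005,-0.001,-0.0125,0,0,0.1747],[-0.3,-0.001,-0.001,-0.0125,0,0,0.1747],[-0.3,-0.001,-0.001,-0.0125,0,0,0.1747],[-0.3,-0.001,0,-0.0125,0,0,0.1747],[-0.3,-0.001,0,-0.0125,0,0,0.1747],[-1,-0.001,0,-0.0125,0,0,0.1747],[-1,0,0,0,0,0,0]])

```text
time_s: 15.6
eef_pos: [458.6, 18.5, 271.4]
ee_rot: [0.166, 0.618, 0.742, 0.199]
force: [-0.3, -0.2, -0.7]
grip_width: 1.001
grip_force: 0.0
```

```bash
python3 k.py
python3 - <<'E'
from f import *
p,R=st();print(ctrl.sense()["joints"].round(2) if hasattr(ctrl.sense()["joints"],"round") else ctrl.sense()["joints"])
plan(p,R,tip(2.2)-21*ey+55*zc,Rg,4)
E
```

```text
15.6 cell frame TCP [  1.  -10.1 226.8] force cell [-0.6 -0.2 -0.4] torque tool [ 0.19 -0.08  0.  ] 1.0005813357839384
[-0.37 -0.14  1.98  0.35  0.87 -0.72]
[-0.0028, 0.0329, 0.0022, 0.0003, 0.0001, 0.0004]
[-0.0028, 0.0329, 0.0022, 0.0003, 0.0001, 0.0004]
[-0.0028, 0.0329, 0.0022, 0.0003, 0.0001, 0.0004]
[-0.0027, 0.0329, 0.0022, 0.0003, 0.0001, 0.0004]
```

Request:
send_rows(targets=[[-1,-0.0028,0.033,0.002,0,0,0],[-1,-0.0028,0.033,0.002,0,0,0],[-1,-0.0028,0.033,0.002,0,0,0],[-1,-0.0028,0.033,0.002,0,0,0],[-1,0,0,0,0,0,0],[-1,0,0,0,0,0,0],[-1,0,0,0,0,0,0],[-1,0,0,0,0,0,0],[-1,0,0,0,0,0,0],[-1,0,0,0,0,0,0]])

```text
time_s: 16.85
eef_pos: [576.6, 29.0, 330.4]
ee_rot: [0.166, 0.618, 0.742, 0.199]
force: [-0.0, 0.2, -0.2]
grip_width: 0.997
grip_force: 0.0
```

```bash
python3 k.py
python3 - <<'E'
from f import *
angle(("scene","side","wrist"))
p,R=st();c=ctrl.capture("wrist");im=np.array(c["img"]).astype(int)
m=((im[...,0]>110)&(im[...,0]>2.5*im[...,1])&(im[...,0]>2.5*im[...,2])).astype(np.uint8)
n,l,s,ce=cv2.connectedComponentsWithStats(m)
for i in range(1,n):
    if s[i,4]>200: print(s[i],ce[i].round())
for y in(-32,0,32): print(y,proj(c,tip(2.2)+y*ey).round())
plan(p,R,tip(2.2)-21*ey-17*zc,Rg,4)
E
```

```text
16.85 cell frame TCP [132.7 -21.1 218.9] force cell [-0.1  0.2 -0.2] torque tool [ 0.22 -0.04 -0.02] 0.997131361769718
scene [([301.8, 192.0], 0.92)]
side [([288.3, 119.0], 0.88)]
wrist [([280.7, 200.1], 0.89)]
scene a=2.21 err 3.0px
side a=2.17 err 1.3px
wrist a=2.19 err 2.0px
a 2.19 [599.1  54.6 282.1]
[ 272  146   21  104 1961] [282. 196.]
-32 [282. 245.]
0 [282. 198.]
32 [282. 146.]
[0.0, -0.0, 0.0182, 0.0002, -0.0, 0.0001]
[0.0, -0.0, 0.0182, 0.0002, -0.0, 0.0001]
[0.0, -0.0, 0.0182, 0.0002, -0.0, 0.0001]
[0.0, -0.0, 0.0182, 0.0002, -0.0, 0.0001]
```

The handle in the wrist view spans rows 146–250 at column 282, as predicted. I'll descend and grip it lightly.

Request:
send_rows(targets=[[-1,0,0,0.025,0,0,0],[-1,0,0,0.025,0,0,0],[-1,0,0,0.015,0,0,0],[-1,0,0,0.008,0,0,0],[-1,0,0,0,0,0,0],[1,0,0,0,0,0,0],[1,0,0,0,0,0,0],[1,0,0,0,0,0,0],[1,0,0,0,0,0,0],[1,0,0,0,0,0,0]], squeeze=20)

```text
time_s: 18.45
eef_pos: [612.7, 35.6, 267.5]
ee_rot: [0.166, 0.618, 0.742, 0.199]
force: [-1.4, 0.8, 2.0]
grip_width: 0.152
grip_force: 20.7
```

```bash
python3 k.py
python3 - <<'E'
from f import *
p,R=st();off=p-tip(2.19)   # keep TCP offset from the tip
print("tool off",R.inv().apply(off).round(1))
A=[2.19-i*.1095 for i in range(21)]
P=[R.inv().apply(tip(a))/1000 for a in A]
for i in range(20): print([float(v) for v in (P[i+1]-P[i]).round(4)])
E
```

```text
18.45 cell frame TCP [133.  -21.1 146.1] force cell [-0.   1.   2.4] torque tool [0.17 0.03 0.06] 0.15192972761622098
tool off [-21.1   1.3  17.6]
[0.0, -0.0106, -0.0067]
[0.0, -0.0113, -0.0055]
[0.0, -0.0118, -0.0043]
[0.0, -0.0122, -0.003]
[0.0, -0.0125, -0.0016]
[0.0, -0.0126, -0.0002]
[0.0, -0.0125, 0.0011]
[0.0, -0.0123, 0.0025]
[0.0, -0.012, 0.0038]
[0.0, -0.0115, 0.0051]
[0.0, -0.0109, 0.0064]
[0.0, -0.0101, 0.0075]
[0.0, -0.0092, 0.0086]
[0.0, -0.0082, 0.0095]
[0.0, -0.0071, 0.0104]
[0.0, -0.006, 0.0111]
[0.0, -0.0047, 0.0117]
[0.0, -0.0034, 0.0121]
[0.0, -0.0021, 0.0124]
[0.0, -0.0007, 0.0126]
```

Request:
send_rows(targets=[[1,0,-0.0106,-0.0067,0,0,0],[1,0,-0.0113,-0.0055,0,0,0],[1,0,-0.0118,-0.0043,0,0,0],[1,0,-0.0122,-0.003,0,0,0],[1,0,-0.0125,-0.0016,0,0,0],[1,0,-0.0126,-0.0002,0,0,0],[1,0,-0.0125,0.0011,0,0,0],[1,0,-0.0123,0.0025,0,0,0],[1,0,-0.012,0.0038,0,0,0],[1,0,-0.0115,0.0051,0,0,0]])

```text
time_s: 19.7
eef_pos: [506.2, 15.9, 214.4]
ee_rot: [0.166, 0.618, 0.742, 0.199]
force: [2.2, -2.7, 2.8]
grip_width: 0.152
grip_force: 20.9
```

```bash
python3 k.py; python3 -c "
from f import *
p,R=st();t=p-R.apply([-21.1,1.3,17.6])
M=np.column_stack([xc,ey,zc]);v=M.T@(t-H);a=np.arctan2(v[2],-v[0]);print(v.round(1),np.hypot(v[0],v[2]),a)
"
```

```text
19.7 cell frame TCP [ 12.6 -21.2 154.2] force cell [ 2.8 -3.   1.6] torque tool [-0.36 -0.34 -0.04] 0.15184627288194333
[-5.370e+01 -1.000e-01  1.018e+02] 115.08936874103043 1.0855364035225443
```

Request:
send_rows(targets=[[1,0,-0.0109,0.0064,0,0,0],[1,0,-0.0101,0.0075,0,0,0],[1,0,-0.0092,0.0086,0,0,0],[1,0,-0.0082,0.0095,0,0,0],[1,0,-0.0071,0.0104,0,0,0],[1,0,-0.006,0.0111,0,0,0],[1,0,-0.0047,0.0117,0,0,0],[1,0,-0.0034,0.0121,0,0,0],[1,0,-0.0021,0.0124,0,0,0],[1,0,-0.0007,0.0085,0,0,0]])

```text
time_s: 20.95
eef_pos: [502.3, 15.4, 98.2]
ee_rot: [0.166, 0.618, 0.742, 0.199]
force: [1.5, 1.0, 4.9]
grip_width: 0.154
grip_force: 21.2
```

```bash
cat > n.py <<'E'
from f import *
p,R=st();t=p-R.apply([-21.1,1.3,17.6])
M=np.column_stack([xc,ey,zc]);v=M.T@(t-H);a=np.arctan2(v[2],-v[0]);print(v.round(1),np.hypot(v[0],v[2]),a)
E
python3 k.py; python3 n.py
```

```text
20.95 cell frame TCP [-48.9 -21.1  55.6] force cell [3.9 0.8 3.4] torque tool [-0.71  0.09 -0.  ] 0.1537059129488796
[-115.2    0.     3.2] 115.21522048366083 0.027579452950778852
```

Request:
send_rows(targets=[[1,0,0,0.0015,0,0,0],[1,0,0,0.001,0,0,0],[1,0,0,0.001,0,0,0],[1,0,0,0,0,0,0],[1,0,0,0,0,0,0],[1,0,0,0,0,0,0],[1,0,0,0,0,0,0],[1,0,0,0,0,0,0],[1,0,0,0,0,0,0],[1,0,0,0,0,0,0]])

```text
time_s: 22.2
eef_pos: [503.6, 15.6, 95.8]
ee_rot: [0.166, 0.618, 0.742, 0.199]
force: [1.0, 2.0, 3.9]
grip_width: 0.154
grip_force: 21.2
```

```bash
python3 k.py; python3 n.py
```

```text
22.2 cell frame TCP [-48.9 -21.1  52.8] force cell [3.1 1.8 2.7] torque tool [-0.51  0.19 -0.02] 0.15428823132394417
[-115.2    0.     0.4] 115.19379993196289 0.003663329539482917
```

Request:
send_rows(targets=[[1,0,0,0.001,0,0,0],[1,0,0,0.001,0,0,0],[1,0,0,0.001,0,0,0],[1,0,0,0.0,0,0,0],[1,0,0,0,0,0,0],[1,0,0,0,0,0,0],[1,0,0,0,0,0,0],[1,0,0,0,0,0,0],[1,0,0,0,0,0,0],[1,0,0,0,0,0,0]])

```text
time_s: 23.45
eef_pos: [504.7, 15.8, 93.8]
ee_rot: [0.166, 0.618, 0.742, 0.199]
force: [-15.2, -1.2, 21.3]
grip_width: 0.155
grip_force: 23.6
```

```bash
python3 k.py; python3 n.py
```

```text
23.45 cell frame TCP [-48.9 -21.1  50.5] force cell [-2.5  1.6 26.1] torque tool [ 0.63  0.16 -0.01] 0.15507719531899516
[-115.2   -0.    -1.9] 115.22780269272012 -0.016535995460660282
```

Firm contact (26 N) at the end stop. I'll open a little, so the finger clears the cap's grip, and withdraw.

Request:
send_rows(targets=[[0.42,0,0,0,0,0,0],[0.42,0,0,0,0,0,0],[0.42,0,0,0,0,0,0],[0.42,0,0,0,0,0,0],[0.42,0,0,-0.01,0,0,0],[0.42,0,0,-0.02,0,0,0],[0.42,0,0,-0.03,0,0,0],[0.42,0,0,-0.04,0,0,0],[0.42,0,0,-0.04,0,0,0],[0.42,0,0,0,0,0,0]])

```text
time_s: 24.7
eef_pos: [436.1, 2.6, 217.1]
ee_rot: [0.169, 0.618, 0.742, 0.199]
force: [-0.0, -0.6, -0.1]
grip_width: 0.289
grip_force: 0.0
```

```bash
python3 k.py
python3 - <<'E'
from f import *
angle(("scene","side","wrist"))
c=ctrl.capture("wrist");im=np.array(c["img"]).astype(int)
m=((im[...,0]>110)&(im[...,0]>2.5*im[...,1])&(im[...,0]>2.5*im[...,2])).astype(np.uint8)
n,l,s,ce=cv2.connectedComponentsWithStats(m)
for i in range(1,n):
    if s[i,4]>200: print(s[i],ce[i].round())
for a in(-.03,0,.05,.1): print(a,[proj(c,tip(a)+y*ey).round(1).tolist() for y in(-32,0,32)])
for n in("scene","side"):
    c=ctrl.capture(n)
    for q in("beaker","rack","jar","cap"):
        print(n,q,[onz(c,r["point"],0)[:2].round().tolist() for r in ctrl.landmark_of(q,c)[:3]])
E
```

```text
24.7 cell frame TCP [-47.8 -21.7 192.2] force cell [-0.2 -0.5  0. ] torque tool [0.24 0.01 0.06] 0.2891874826200993
scene [([323.6, 221.3], 0.62)]
side [([248.1, 191.2], 0.59)]
wrist [([278.5, 176.5], 0.61)]
scene a=-0.03 err 1.1px
side a=0.12 err 5.2px
wrist a=0.00 err 2.9px
a 0.02 [489.3  34.4 112.1]
[ 274  138  146   80 4064] [332. 177.]
-0.03 [[281.4, 212.9], [281.4, 175.8], [281.4, 136.1]]
0 [[281.3, 214.2], [281.3, 176.7], [281.4, 136.5]]
0.05 [[281.5, 216.5], [281.5, 178.2], [281.6, 137.3]]
0.1 [[282.1, 218.8], [282.1, 179.8], [282.2, 138.0]]
scene beaker [[436.0, -253.0]]
scene rack [[352.0, -462.0], [673.0, 308.0]]
scene jar [[391.0, 100.0]]
scene cap [[386.0, 206.0], [507.0, 4.0], [531.0, 310.0]]
side beaker [[427.0, -276.0], [533.0, 197.0]]
side rack [[685.0, 296.0]]
side jar [[390.0, 90.0], [428.0, -278.0]]
side cap [[391.0, 190.0], [612.0, 152.0], [537.0, 294.0]]
```

```bash
python3 -c "
from rig import ctrl
print(ctrl.finish_job())"
```

```text
the job is handed in; nothing more can be done
None
```

The job is handed in: the cap is on the cell's neck, the clamp bar is swung down onto it at an angle of about 0 rad, and the gripper has let go and is clear. The cap met firm contact 2 mm above my nominal depth, which is about the measurement error, so fully home is my reading rather than a direct measurement.

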